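# Square a control case into the corner of a drilling fixture

### The job

Push the black control case along the bench into the corner of the steel fixture, so that one long side lies flat against the long fence and one short end is right up against the stop block. Only push it, gently, with the fingertips or the outside of the fingers: do not lift or tip it. Leave the parts dish, screwdriver, bracket and motor where they are, and move clear at the end.

Things in the scene. Friction and masses are not known exactly. Their poses are not given: they have to be found in the camera images.
- case: Black sheet-metal control case, a closed box that slides on the bench: 90 (its x) x 120 (its y) x 50 mm high, about 0.4 to 0.85 kg. Cover plate with vent slots and four screws on top. Origin: centre of its underside; z up. It may end either way round. It starts 10 to 14 cm in front of the fence (robot side), turned up to 0.35 rad from it, about mid-length of the fence.
- fence: Long steel angle fixed to the bench: upright 440 mm long, 35 mm high, 6 mm thick, with a 6 mm thick foot 40 mm wide behind it. Origin: at bench height on the front face, at mid-length. Its x axis is normal to the front face and points away from the robot, into the steel; its y axis runs along the fence, to the left seen from the robot. The case goes on the front side (negative x). With its long side against the fence the case's centre is at x = -45 mm in this frame.
- stop: Steel stop block fixed to the bench on the front side of the fence, near its left or its right end (varies): 70 (its x) x 40 (its y) x 30 mm high. Origin: centre of its underside, 190 mm from mid-length of the fence and 37 mm in front of the fence face (2 mm gap); axes parallel to the fence's. Its inner side, facing the middle of the fence, stops the case: the case's centre is then 80 mm from the block's centre along the fence.
- dish: Bystander: loose low round steel parts dish, 68 mm across, 22 mm high, holding small brass screws; stands near the fence at the end opposite the stop block, its centre 190 mm from mid-length and 37 mm in front of the fence. Origin: centre of its underside.
- driver: Bystander: loose screwdriver lying on the bench to the right. It lies along its own x axis, handle to -x.
- bracket: Bystander: loose dark steel angle bracket on the bench to the left, 50 x 60 mm, upright leaf 50 mm high, 4 mm thick. Origin: centre of its underside.
- motor: Bystander: loose small upright motor behind the fence, 48 mm diameter, 69 mm high with its shaft. Origin: centre of its underside.
Things that resemble listed ones, but are neither listed nor needed, are in the scene too. Leave any orange look-alike of the stop alone.

How it is judged:
By the outcome, as a careful person would: the job done as asked, in the order asked, and still so for the second after the job is handed in, with the robot touching nothing.
It also fails if it takes over 61 s, if anything falls off the work surface, if the arm or the gripper's body presses on something with over 40 N, if the wrist force passes 120 N, or if a joint passes its speed limit or range.

### The arm

A 6-joint arm with a two-finger parallel gripper is mounted at the origin on the work surface. World frame = base frame: x ahead of the robot, y to its left, z up, the work surface at z = 0. Lengths are in m, angles in rad, forces in N, time in s.
With the tool pointing down it reaches from about 0.25 to 0.775 m from the base axis. Payload 4 kg.
Tool frame: the origin (TCP) lies at the very end of the fingers, on their centre line; the grasp point (between the pads) lies 19 mm behind it; z points along the fingers, y is the direction in which the jaws open and shut (so a half turn about z gives the same grasp; the last joint's range is limited). The gripper opens to 94 mm and grips with 3 to 60 N. Pads are 16 mm wide; open, the fingers measure 119 mm over their backs; the gripper's body (75 mm by 177 mm) begins 78 mm behind the grasp point.
Start: joints at [-1.214, 0.087, 1.371, -0, 1.684, -0.103], TCP at [0.244, -0.493, 0.206] pointing down, gripper open.
Joint ranges: [-3.1, 3.1], [-0.76, 2.03], [0.27, 2.55], [-1.08, 4.22], [0.17, 2.65], [-2.57, 2.57]. Speed limits (rad/s): [2.79, 2.79, 3.14, 3.14, 3.14, 3.14].

### API

Orientations are given as [roll, pitch, yaw] about the fixed x, y, z axes, in that order (R = Rz(yaw) Ry(pitch) Rx(roll)).
In Python, from bench import robot, cams, models gives the robot as it stands.
- The arm moves only by the tool step_arm, never from a script. Its argument "series" is a list of rows, each a list of 5 numbers: the gripper command: -1 is shut, 1 is fully open, values between are in proportion, then the shift along the tool's x, y, z in mm, then the turn about the tool's z in degrees. A call has 1 to 20 rows; each row is the pose to reach, as a shift and turn from the pose commanded when the call began, along the tool's axes at that moment; what a row does not reach only later rows make up. A row lasts 1/8 s, in which the tool goes at most 62.5 mm and 10.7 degrees, less where a joint would pass 70% of its speed; a pose out of reach is approached as far as the arm can. A call with a gripper value outside its range is refused whole. The fingers move at their own pace and stop on an object; the grip force is fixed at half the most. Time passes only in rows, so rows that repeat a pose let the fingers close. It gives the time, the measured TCP pose, the force and the opening at its end, in the units of the state.
- robot.get_obs(): the state, without advancing time (a new reading comes with each control period).
- cams.snapshot(name): name is "scene" or "top" or "wrist"; returns a dict with "pixels" (480x640x3 uint8, red, green, blue), "fov_y" (degrees; the focal length in pixels is half the picture's height over the tangent of half this angle, whatever the lens; pixels are square), "cx", "cy" (the principal point, pixels), "R" (3x3) and "t" (3): a world point X has camera coordinates R X + t. Camera axes: x right, y down, z forward; pixel columns grow to the right and rows downward; lengths in m; the calibration is good to about 2 mm. A picture is of the moment at which its call begins. There is no depth.
- robot.close_job(): hands the job in, once; it reports no verdict.
Trained networks look in a picture, given as the dict that the camera call returned (one of the last four; its "shot" number tells which), for a name from the list of things; names that differ only in an ending like _2 or _b are one class to them, and where a whole thing is asked for, a point or a joint stands for the part that bears it (a point fixed in the world has none). Each returns a list of dicts, best first, with "p" (0 to 1); they miss things now and then, are a little off and sometimes report something else, mostly with a low value. They report only what shows in the picture. A call takes as long as a camera call. They do not tell look-alikes from the thing itself.
- models.find_in(picture, label): "position" ([x, y, z] in m, in world coordinates, good to about 4 mm: the middle of the surface that is visible of it).
- models.pinpoint(picture, label): "position" ([x, y, z] in m, in world coordinates, good to about 4 mm: a listed point, or the origin of a listed thing).
The state is a dict: "time": time; "joint_positions": joint angles; "qvel": joint speeds; "joint_torque": joint torques, N m; "tool_pos": TCP position; "ee_rot": TCP orientation; "wrist_force": force on the tool from outside, world axes, zero at the start; "wrist_torque": the same for the moment, N m; "width": finger opening in m.
Only numpy, scipy, OpenCV 4.12 (cv2) and the standard library are available. Lean on these libraries where they do the work, as an engineer would, in place of code of your own. Each camera call takes 0.05 s, during which the arm holds its last target. There are 200 camera calls.

## Working session

There is one attempt and no reset: what is moved stays moved. The work goes in short steps, Python scripts to look and compute and a tool call to move; the robot and the scene stay as the last step left them, time stands still between calls to the robot, and variables do not carry over. Pictures are saved under pics/ and viewed, about 8 in all and at most 12, crops included, and the job is handed in when it is done.

Besides the shell and the picture viewer there is one more tool, called after "Emit:" as name([rows], argument=value, ...), one row to a line, values as JSON. step_arm: Moves the arm, as the interface text tells. Its arguments: {"type":"object","properties":{"series":{"type":"array","items":{"type":"array","items":{"type":"number"}}}},"required":["series"]}

```bash
mkdir -p pics; cat > h.py <<'E'
import numpy as np, cv2
from bench import robot, cams, models
def K(s):
    f=240/np.tan(np.radians(s["fov_y"])/2); return np.array([[f,0,s["cx"]],[0,f,s["cy"]],[0,0,1]])
def proj(s,X):
    X=np.atleast_2d(X); c=X@np.array(s["R"]).T+s["t"]; p=c@K(s).T; return p[:,:2]/p[:,2:]
def ray(s,uv,z):
    R=np.array(s["R"]); t=np.array(s["t"]); C=-R.T@t
    uv=np.atleast_2d(uv); d=np.c_[uv,np.ones(len(uv))]@np.linalg.inv(K(s)).T@R
    return C+d*((z-C[2])/d[:,2])[:,None]
def save(s,n,crop=None,k=1):
    im=s["pixels"][:,:,::-1]
    if crop: im=im[crop[1]:crop[3],crop[0]:crop[2]]
    cv2.imwrite("pics/"+n,cv2.resize(im,None,fx=k,fy=k,interpolation=cv2.INTER_CUBIC))
E
python3 - <<'E'
from h import *
np.set_printoptions(precision=4,suppress=True)
for c in ("top","scene"):
    s=cams.snapshot(c); save(s,c+"0.png"); print(c,s.keys(),s["fov_y"])
    for l in "case fence stop dish driver bracket motor".split():
        for d in models.pinpoint(s,l)[:3]:
            print(l,np.round(d["p"],2),np.array(d["position"]),proj(s,d["position"])[0].round())
o=robot.get_obs(); print(o)
E
```

```text
top dict_keys(['pixels', 'fov_y', 'cx', 'cy', 'R', 't', 'shot']) 54.52485040666041
fence 0.67 [ 0.6253  0.082  -0.0015] [296. 236.]
stop 0.77 [ 0.6236 -0.1163  0.0003] [374. 238.]
stop 0.74 [ 0.4882 -0.2212  0.0006] [416. 293.]
stop 0.58 [ 0.625  -0.219  -0.0009] [415. 238.]
dish 0.74 [ 0.5533  0.2524 -0.0026] [229. 263.]
driver 0.67 [ 0.4203 -0.375   0.0003] [479. 321.]
bracket 0.66 [0.4499 0.3595 0.0053] [183. 304.]
motor 0.78 [0.7665 0.0616 0.0013] [306. 182.]
scene dict_keys(['pixels', 'fov_y', 'cx', 'cy', 'R', 't', 'shot']) 48.29722359550549
case 0.73 [ 0.5261  0.0387 -0.0018] [314. 226.]
fence 0.83 [ 0.6239  0.0792 -0.0048] [340. 247.]
stop 0.84 [ 0.4901 -0.2213  0.0013] [221. 241.]
stop 0.77 [ 0.6259 -0.2183  0.0011] [234. 278.]
stop 0.75 [ 0.626  -0.1155  0.0031] [272. 266.]
dish 0.53 [ 0.5525  0.2567 -0.0001] [388. 211.]
driver 0.79 [ 0.4228 -0.3771  0.0003] [161. 239.]
bracket 0.59 [0.4496 0.3582 0.0015] [404. 179.]
motor 0.75 [0.7662 0.0642 0.0031] [355. 287.]
{'time': 0.8, 'joint_positions': array([-1.2141,  0.0871,  1.3707, -0.    ,  1.6836, -0.1031]), 'qvel': array([-0.0006,  0.002 ,  0.0003,  0.    , -0.0005, -0.0015]), 'joint_torque': array([ -0.0002, -33.9987, -30.2575,   0.0719,   0.0234,  -0.    ]), 'tool_pos': array([ 0.2441, -0.4929,  0.2056]), 'ee_rot': array([3.1414, 0.    , 0.4598]), 'wrist_force': array([-0.2473,  0.1312,  0.3169]), 'wrist_torque': array([ 0.032 , -0.0633,  0.0114]), 'width': 0.09431491694943518}
```

View pics/top0.png

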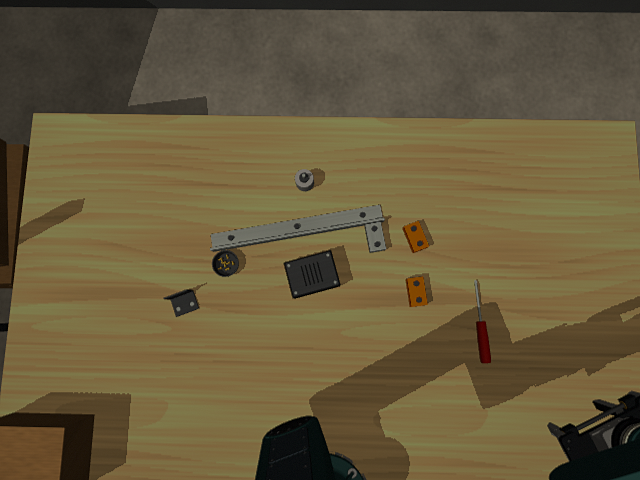

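The picture shows the black case at (312,273), the fence from (211,245) to (382,210) and the dish at (225,263). There are three stop candidates: the grey block at (376,237), and orange ones at (417,236) and (418,290). The grey one touches the right end of the fence, opposite the dish, so it fits. I'll confirm that in an enlarged crop.

```bash
python3 - <<'E'
from h import *
s=cams.snapshot("top"); save(s,"top1.png",(200,190,400,310),4)
s=cams.snapshot("scene"); save(s,"scene1.png",(190,150,430,330),3.3)
for l in ("case",):
  for c in("top","scene"):
    s=cams.snapshot(c)
    for d in models.pinpoint(s,l)+models.find_in(s,l): print(c,d["p"],d["position"])
E
```

```text
top 0.88 [0.5278, 0.0375, 0.0032]
top 0.44 [0.4251, -0.3736, 0.0002]
scene 0.96 [0.5279, 0.0376, -0.0011]
scene 0.86 [0.5488, 0.0309, 0.0514]
```

View pics/top1.png

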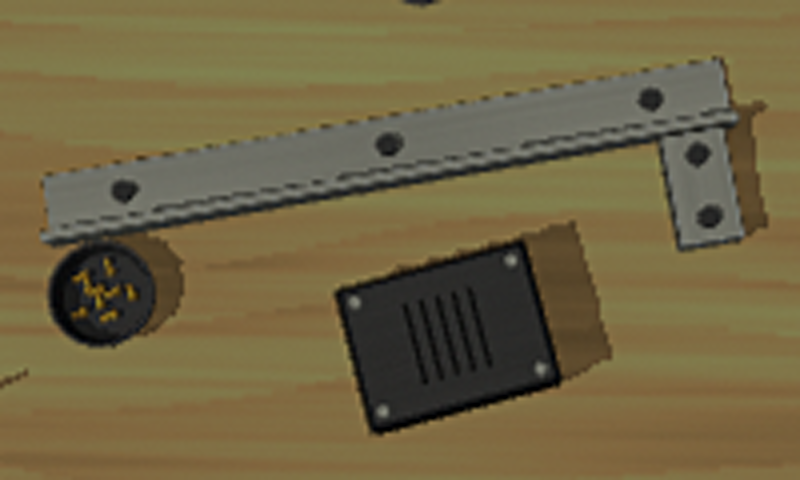

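View pics/scene1.png

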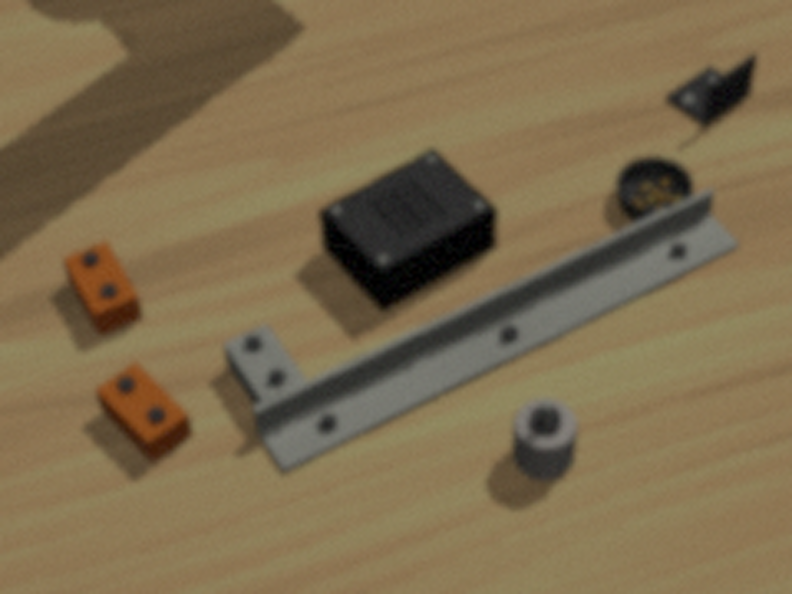

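Crop check: the grey stop at crop (700,190) adjoins the fence's right end, and both orange blocks stand apart from the fence, so the grey one is the stop. Next I fit the fence and case poses to the corners I picked.

```bash
cat > fit.py <<'E'
from h import *
from scipy.optimize import least_squares
np.set_printoptions(precision=4,suppress=True)
def T(p,X):
    c,s_=np.cos(p[2]),np.sin(p[2]); X=np.array(X,float); return np.c_[p[0]+c*X[:,0]-s_*X[:,1],p[1]+s_*X[:,0]+c*X[:,1],X[:,2]]
def fit(p0,obs):
    f=lambda p:np.concatenate([(proj(s,T(p,X))-uv).ravel() for s,X,uv in obs])
    r=least_squares(f,p0,loss="soft_l1"); return r.x,r.fun.round(1)
CASE=[[.045,.06,.05],[.045,-.06,.05],[-.045,-.06,.05],[-.045,.06,.05]]
E
python3 - <<'E'
from fit import *
t=cams.snapshot("top"); s=cams.snapshot("scene")
print(-np.array(t["R"]).T@t["t"],-np.array(s["R"]).T@s["t"])
ct=lambda a:np.array(a)/4+[200,190]
cs=lambda a:np.array(a)/3.3+[190,150]
p,r=fit([.528,.0376,.2],[(t,CASE,ct([(337,290),(523,240),(560,382),(374,433)])),(s,CASE,cs([(495,212),(385,270),(322,213),(434,151)]))])
print("case",p,r)
# fixture in fence frame; stop (right end, y=-0.19)
F=[[0,.22,.035],[0,-.22,.035],[-.072,-.17,.03],[-.072,-.21,.03]]
p,r=fit([.6245,.081,.19],[(t,F,ct([(42,240),(738,122),(680,248),(743,238)])),(s,F,cs([(711,193),(256,405),(265,326),(228,348)]))])
print("fence",p,r)
s=cams.snapshot("wrist"); 
E
```

```text
[ 0.4451 -0.01    1.1726] [ 1.4766 -0.2735  1.1386]
case [0.5271 0.0382 0.2829] [-1.2 -0.3  0.1 -0.7  0.7 -0.3 -1.1  0.1  0.6 -0.9 -1.6  1.5 -1.3 -1.1
 -0.3 -1. ]
fence [0.6241 0.077  0.1887] [-1.1 -0.3  0.2 -0.9  0.  -0.3  0.2 -0.6  0.1 -1.6 -1.2  0.2  0.6 -1.3
 -1.6 -1.8]
```

Emit:
step_arm([
  [0.5, 41, -37, 0, 5],
  [0.5, 82, -75, 0, 10],
  [0.5, 123, -112, 0, 15.5],
  [0.5, 164, -149, 0, 15.5],
  [0.5, 205, -186, 0, 15.5],
  [0.5, 246, -224, 0, 15.5],
  [0.5, 287, -261, 0, 15.5],
  [0.5, 328, -298, 0, 15.5],
  [0.5, 369, -335, 0, 15.5],
  [0.5, 409, -373, 0, 15.5],
  [0.5, 409, -373, 0, 15.5],
  [0.5, 409, -373, 0, 15.5],
  [0.5, 409, -373, 40, 15.5],
  [0.5, 409, -373, 80, 15.5],
  [0.5, 409, -373, 100, 15.5],
  [0.5, 409, -373, 100, 15.5],
  [0.5, 409, -373, 100, 15.5],
])

```text
time: 3.48
tool_pos: [0.4458, 0.0218, 0.1068]
ee_rot: [3.141, -0.002, 0.187]
wrist_force: [-0.1, 0.2, -0.0]
width: 0.0707
```

```bash
python3 - <<'E'
from fit import *
s=cams.snapshot("wrist"); save(s,"w0.png")
o=robot.get_obs(); print(o["time"],o["tool_pos"],o["ee_rot"],o["wrist_force"],o["width"])
for d in models.pinpoint(s,"case")+models.pinpoint(s,"fence"): print(d)
E
```

```text
3.525 [0.4461 0.022  0.1071] [ 3.1406 -0.0029  0.1878] [-0.247   0.8778  0.079 ] 0.07055323005860309
{'position': [0.5264, 0.0402, 0.0009], 'p': 0.74}
```

View pics/w0.png

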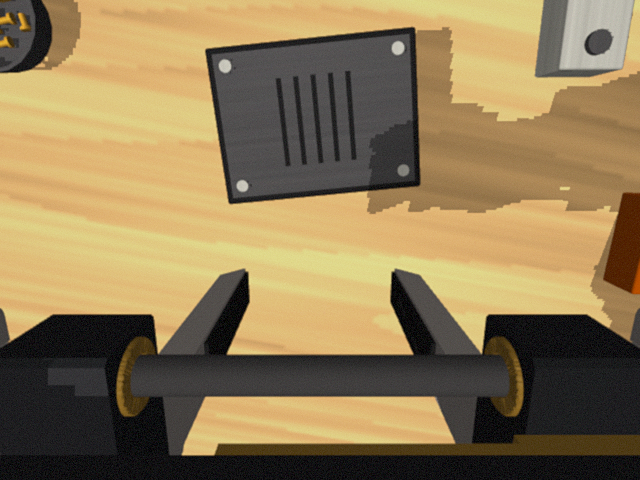

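The wrist view shows the case at (315,115) with the open fingers well behind it at (235,275) and (405,275), and the stop at the upper right. Lowering, then pushing towards the fence.

Emit:
step_arm([
  [0.5, 0, 0, 45, 0],
  [0.5, 0, 0, 80, 0],
  [0.5, 0, 0, 92, 0],
  [0.5, 0, 0, 92, 0],
  [0.5, 8, 0, 92, 0],
  [0.5, 15, 0, 92, 0],
  [0.5, 20, 0, 92, 0],
  [0.5, 25, 0, 92, 0],
  [0.5, 30, 0, 92, 0],
  [0.5, 35, 0, 92, 0],
  [0.5, 40, 0, 92, 0],
  [0.5, 45, 0, 92, 0],
  [0.5, 50, 0, 92, 0],
  [0.5, 55, 0, 92, 0],
  [0.5, 60, 0, 92, 0],
  [0.5, 65, 0, 92, 0],
  [0.5, 70, 0, 92, 0],
  [0.5, 74, 0, 92, 0],
  [0.5, 77, 0, 92, 0],
  [0.5, 77, 0, 92, 0],
])

```text
time: 6.12
tool_pos: [0.5209, 0.0374, 0.013]
ee_rot: [-3.142, -0.0, 0.189]
wrist_force: [-1.1, 0.0, -1.2]
width: 0.0706
```

Emit:
step_arm([
  [0.5, 2, 0, 0, 0],
  [0.5, 4, 0, 0, 0],
  [0.5, 5, 0, 0, 0],
])

```text
time: 6.5
tool_pos: [0.5257, 0.0383, 0.0133]
ee_rot: [3.142, 0.0, 0.189]
wrist_force: [-2.3, 0.8, -0.9]
width: 0.0702
```

```bash
python3 - <<'E'
from fit import *
t=cams.snapshot("top"); s=cams.snapshot("scene"); w=cams.snapshot("wrist")
save(t,"t2.png",(270,190,400,310),5)
save(s,"s2.png",(210,190,410,330),4)
o=robot.get_obs(); print(o["time"],o["tool_pos"],o["ee_rot"],o["wrist_force"],o["width"])
for q in (t,s,w):
  for d in models.pinpoint(q,"case"): print(d)
E
```

```text
6.65 [0.5258 0.0383 0.0134] [ 3.1415 -0.0003  0.1893] [-2.6182  0.1486 -2.2136] 0.07036450637689089
{'position': [0.5808, 0.0434, -0.0007], 'p': 0.92}
{'position': [0.5778, 0.045, 0.0058], 'p': 0.74}
```

View pics/s2.png

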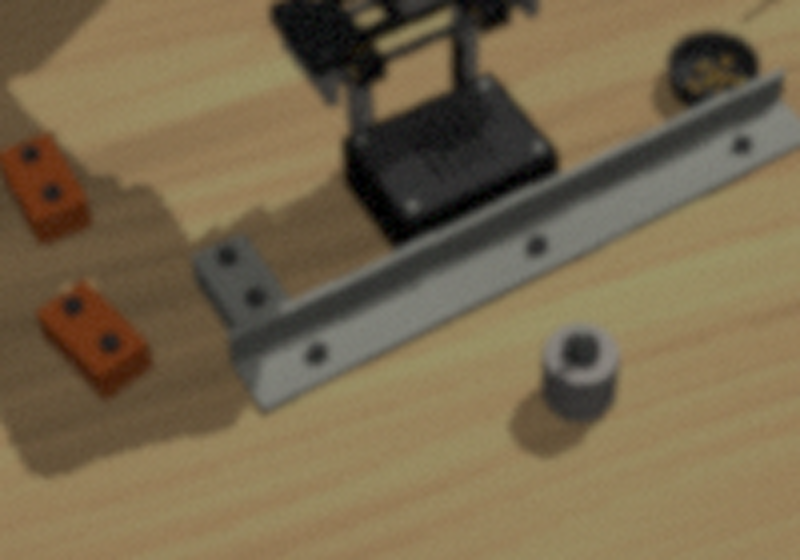

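The case is aligned on both fingers and a few mm short of the fence. I'll creep on until the force rises.

Emit:
step_arm([
  [0.5, 1, 0, 0, 0],
  [0.5, 2, 0, 0, 0],
  [0.5, 3, 0, 0, 0],
  [0.5, 4, 0, 0, 0],
])

```text
time: 7.3
tool_pos: [0.5295, 0.039, 0.0136]
ee_rot: [3.141, 0.0, 0.189]
wrist_force: [-3.6, -1.7, 1.0]
width: 0.0703
```

Emit:
step_arm([
  [0.5, 1, 0, 0, 0],
  [0.5, 2, 0, 0, 0],
])

```text
time: 7.55
tool_pos: [0.5294, 0.039, 0.0136]
ee_rot: [3.141, 0.005, 0.189]
wrist_force: [-10.9, -1.9, 6.6]
width: 0.0704
```

Emit:
step_arm([
  [0.5, 1, 0, 0, 0],
  [0.5, 1, 0, 0, 0],
])

```text
time: 7.8
tool_pos: [0.5294, 0.0389, 0.0136]
ee_rot: [3.141, 0.007, 0.19]
wrist_force: [-12.7, -3.3, 8.1]
width: 0.0705
```

Flush on the fence: the TCP stalled with a soft ~13 N. Backing off, lifting over with fingers closed, and going down at the case's left end.

Emit:
step_arm([
  [0.5, -12, 0, 0, 0],
  [0.5, -30, 0, 0, 0],
  [-1, -30, 0, -45, 0],
  [-1, -30, 0, -75, 0],
  [-1, -30, -45, -75, 0],
  [-1, -30, -90, -75, 0],
  [-1, 10, -90, -75, 0],
  [-1, 50, -90, -75, 0],
  [-1, 50, -90, -75, 0],
  [-1, 50, -90, -75, 0],
])

```text
time: 9.05
tool_pos: [0.5647, 0.1375, 0.0886]
ee_rot: [-3.141, -0.001, 0.189]
wrist_force: [-0.6, 0.0, 0.3]
width: 0.0003
```

```bash
python3 - <<'E'
from fit import *
t=cams.snapshot("scene"); w=cams.snapshot("wrist")
save(w,"w3.png")
o=robot.get_obs(); print(o["time"],o["tool_pos"],o["ee_rot"],o["wrist_force"],o["width"])
R=np.array([[.9823,.1876],[-.1876,.9823]])
print("fence frame tcp",R@(o["tool_pos"][:2]-[.6241,.077]))
for q in (t,w):
  for d in models.pinpoint(q,"case"): print(d, R@(np.array(d["position"])[:2]-[.6241,.077]))
E
```

```text
9.15 [0.5642 0.1373 0.0888] [-3.1416 -0.0008  0.1891] [-0.1235 -0.6622  0.2832] 0.0007507933462072099
fence frame tcp [-0.0475  0.0705]
{'position': [0.586, 0.0459, -0.0019], 'p': 0.68} [-0.0433 -0.0234]
{'position': [0.5807, 0.0476, 0.0033], 'p': 0.74} [-0.0481 -0.0207]
```

View pics/w3.png

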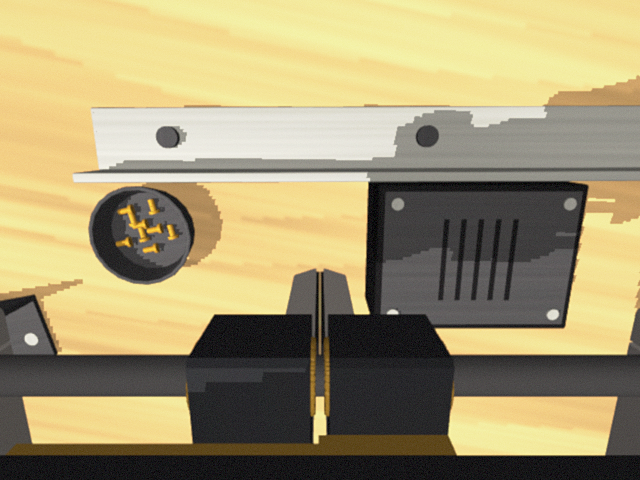

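The wrist view shows the case flush on the fence (edge at row 181, cols 368 to 585), and the closed fingers at (320,275) clear between dish and case. Lowering and pushing along the fence.

Emit:
step_arm([
  [-1, 0, 0, 40, 0],
  [-1, 0, 0, 75, 0],
  [-1, 0, 0, 75, 0],
  [-1, 0, 8, 75, 0],
  [-1, 0, 14, 75, 0],
  [-1, 0, 19, 75, 0],
  [-1, 0, 24, 75, 0],
  [-1, 0, 29, 75, 0],
  [-1, 0, 35, 75, 0],
  [-1, 0, 41, 75, 0],
  [-1, 0, 47, 75, 0],
  [-1, 0, 53, 75, 0],
  [-1, 0, 59, 75, 0],
  [-1, 0, 65, 75, 0],
  [-1, 0, 71, 75, 0],
  [-1, 0, 77, 75, 0],
  [-1, 0, 83, 75, 0],
  [-1, 0, 88, 75, 0],
  [-1, 0, 92, 75, 0],
  [-1, 0, 95, 75, 0],
])

```text
time: 11.75
tool_pos: [0.5832, 0.0461, 0.0149]
ee_rot: [-3.138, -0.003, 0.19]
wrist_force: [-1.9, 6.0, 4.7]
width: 0.0003
```

```bash
python3 - <<'E'
from fit import *
w=cams.snapshot("wrist")
save(w,"w4.png")
o=robot.get_obs(); print(o["time"],o["tool_pos"],o["ee_rot"],o["wrist_force"],o["width"])
R=np.array([[.9823,.1876],[-.1876,.9823]])
print("fence frame tcp",R@(o["tool_pos"][:2]-[.6241,.077]))
E
```

```text
11.8 [0.5833 0.0457 0.0149] [-3.1386 -0.0026  0.1896] [-1.3267  5.2222  3.3418] 0.0006701310530173211
fence frame tcp [-0.046  -0.0231]
```

View pics/w4.png

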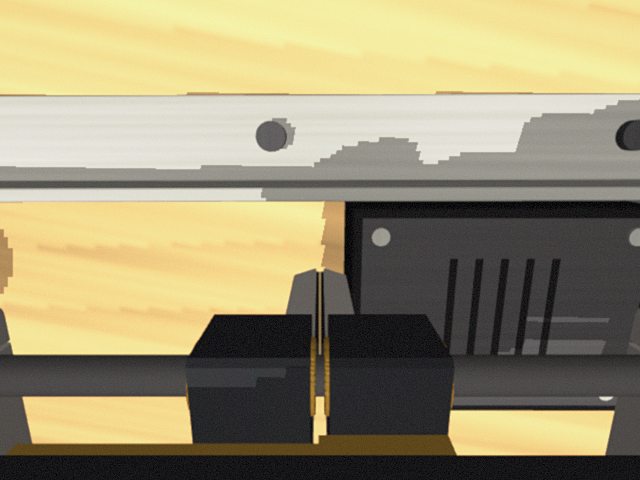

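The case (left edge at col 345) is sliding flush along the fence. About 12 mm remains by calculation, so I continue slowly.

Emit:
step_arm([
  [-1, 0, 3, 0, 0],
  [-1, 0, 6, 0, 0],
  [-1, 0, 8, 0, 0],
  [-1, 0, 9, 0, 0],
])

```text
time: 12.3
tool_pos: [0.5849, 0.0373, 0.0149]
ee_rot: [-3.138, -0.003, 0.19]
wrist_force: [-1.5, 5.5, 3.5]
width: 0.0007
```

Emit:
step_arm([
  [-1, 0, 1, 0, 0],
  [-1, 0, 2, 0, 0],
  [-1, 0, 3, 0, 0],
])

```text
time: 12.68
tool_pos: [0.5854, 0.0345, 0.0149]
ee_rot: [-3.138, -0.003, 0.19]
wrist_force: [-1.2, 5.9, 4.4]
width: 0.0003
```

Emit:
step_arm([
  [-1, 0, 1, 0, 0],
  [-1, 0, 2, 0, 0],
])

```text
time: 12.92
tool_pos: [0.5858, 0.0325, 0.0149]
ee_rot: [-3.138, -0.002, 0.19]
wrist_force: [-1.5, 6.3, 4.7]
width: 0.0007
```

Emit:
step_arm([
  [-1, 0, 1, 0, 0],
  [-1, 0, 2, 0, 0],
])

```text
time: 13.18
tool_pos: [0.586, 0.0316, 0.015]
ee_rot: [-3.136, -0.002, 0.19]
wrist_force: [-2.6, 9.5, 4.5]
width: 0.0005
```

Emit:
step_arm([
  [-1, 0, 1, 0, 0],
  [-1, 0, 2, 0, 0],
])

```text
time: 13.42
tool_pos: [0.5859, 0.0317, 0.015]
ee_rot: [-3.132, -0.002, 0.19]
wrist_force: [-3.1, 14.3, 6.6]
width: 0.0002
```

Emit:
step_arm([
  [-1, 0, 1, 0, 0],
  [-1, 0, 1, 0, 0],
])

```text
time: 13.68
tool_pos: [0.5858, 0.0317, 0.015]
ee_rot: [-3.131, -0.002, 0.191]
wrist_force: [-3.6, 14.4, 5.9]
width: 0.0005
```

Stopped on the block: TCP stalled at fence y = -37 mm, predicted -37.5, at ~14 N. Backing off and going round for a final flush nudge against the fence.

Emit:
step_arm([
  [-1, 0, -12, 0, 0],
  [-1, 0, -25, 0, 0],
  [-1, 0, -25, -45, 0],
  [-1, 0, -25, -75, 0],
  [0.5, -42, -25, -75, 0],
  [0.5, -84, -25, -75, 0],
  [0.5, -84, 25, -75, 0],
  [0.5, -84, 69, -75, 0],
  [0.5, -84, 69, -75, 0],
  [0.5, -84, 69, -40, 0],
  [0.5, -84, 69, 0, 0],
  [0.5, -84, 69, 0, 0],
  [0.5, -76, 69, 0, 0],
  [0.5, -68, 69, 0, 0],
  [0.5, -64, 69, 0, 0],
  [0.5, -60, 69, 0, 0],
  [0.5, -58, 69, 0, 0],
  [0.5, -56, 69, 0, 0],
])

```text
time: 15.92
tool_pos: [0.5441, -0.0529, 0.0134]
ee_rot: [3.142, 0.0, 0.189]
wrist_force: [-0.7, 0.1, 0.2]
width: 0.0704
```

Emit:
step_arm([
  [0.5, 1, 0, 0, 0],
  [0.5, 2, 0, 0, 0],
])

```text
time: 16.18
tool_pos: [0.546, -0.0525, 0.0134]
ee_rot: [3.142, 0.0, 0.189]
wrist_force: [-0.8, -0.1, -0.2]
width: 0.0704
```

Emit:
step_arm([
  [0.5, 1, 0, 0, 0],
  [0.5, 2, 0, 0, 0],
])

```text
time: 16.42
tool_pos: [0.547, -0.0523, 0.0134]
ee_rot: [-3.142, 0.003, 0.19]
wrist_force: [-4.9, -1.2, 2.9]
width: 0.0705
```

Contact is at exactly the earlier flush depth (-100.0 mm). One more light press, then withdraw and look.

Emit:
step_arm([
  [0.5, 1, 0, 0, 0],
  [0.5, 2, 0, 0, 0],
  [0.5, 2, 0, 0, 0],
])

```text
time: 16.8
tool_pos: [0.5472, -0.0521, 0.0134]
ee_rot: [-3.141, 0.007, 0.189]
wrist_force: [-9.6, -1.5, 5.5]
width: 0.0704
```

Emit:
step_arm([
  [0.5, -10, 0, 0, 0],
  [0.5, -30, 0, 0, 0],
  [0.5, -50, 0, -40, 0],
  [0.5, -70, 0, -90, 0],
  [0.5, -110, 0, -140, 0],
  [0.5, -160, 0, -180, 0],
  [0.5, -200, 0, -200, 0],
  [0.5, -200, 0, -200, 0],
  [0.5, -200, 0, -200, 0],
  [0.5, -200, 0, -200, 0],
])

```text
time: 18.05
tool_pos: [0.3538, -0.089, 0.2121]
ee_rot: [-3.14, 0.002, 0.19]
wrist_force: [0.9, 0.2, -0.6]
width: 0.0702
```

```bash
python3 - <<'E'
from fit import *
t=cams.snapshot("top"); s=cams.snapshot("scene"); 
im=np.hstack([cv2.resize(t["pixels"][190:290,300:400],(400,400),interpolation=2),cv2.resize(s["pixels"][200:300,220:320],(400,400),interpolation=2)])
cv2.imwrite("pics/f5.png",im[:,:,::-1]); save(t,"t5.png")
R=np.array([[.9823,.1876],[-.1876,.9823]])
for q in (t,s):
  for l in "case dish driver bracket motor".split():
    for d in models.pinpoint(q,l)[:1]: print(l,round(d["p"],2),np.array(d["position"]),R@(np.array(d["position"])[:2]-[.6241,.077]) if l=="case" else "")
o=robot.get_obs(); print(o["time"],o["tool_pos"],o["wrist_force"])
E
```

```text
case 0.89 [ 0.6005 -0.0446 -0.0013] [-0.046 -0.115]
dish 0.67 [ 0.5476  0.2543 -0.0008] 
driver 0.77 [ 0.4242 -0.3735  0.0021] 
bracket 0.75 [0.4514 0.3562 0.0043] 
motor 0.68 [0.766  0.0635 0.0003] 
case 0.9 [ 0.6019 -0.0386 -0.0031] [-0.0435 -0.1094]
dish 0.91 [ 0.5546  0.2566 -0.0008] 
driver 0.89 [ 0.4227 -0.3792  0.0003] 
bracket 0.67 [0.4493 0.3545 0.0017] 
motor 0.91 [0.767  0.0607 0.0009] 
18.65 [ 0.3536 -0.0894  0.2135] [-0.2756 -0.2454 -0.2199]
```

View pics/f5.png

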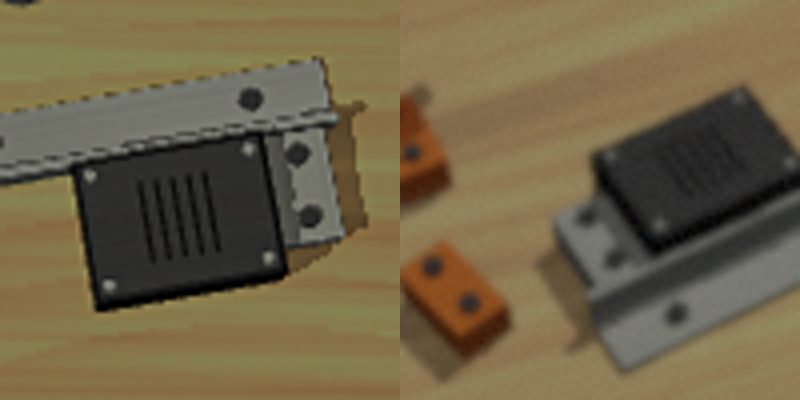

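View pics/t5.png

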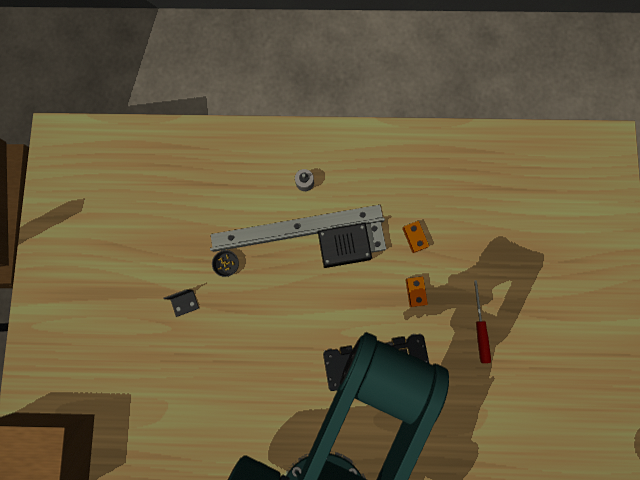

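The views show the case in the corner: its long side is along the fence and its right end is on the grey stop at (376,237). The bystanders and both orange blocks are where they were, and the arm is clear. Handing in.

```bash
python3 -c "
from bench import robot
print(robot.close_job())"
```

```text
the job is handed in; nothing more can be done
None
```

The black case is in the corner of the fixture, with one long side flat against the fence and its right end against the grey stop block. I only pushed it: first square onto the fence with two fingertips, then along the fence with the closed fingers. A last light nudge against the fence followed. I handed the job in at about 19 s.

**Checks that agreed:**
- **Fence:** the fingers stalled at the same depth, -100.0 mm in the fence frame, before and after the slide.
- **Stop:** the fingers stalled within 0.3 mm of the predicted contact point. I did not push against the stop again after the last fence nudge, which moved the case by less than about 0.3 mm.
- **Forces:** the highest wrist force I read was about 15 N.
- **Surroundings:** the last pictures show the dish, screwdriver, bracket, motor and both orange look-alikes where they were, and the arm clear.

**Check that disagreed:** in the last top view the network placed the case at -115 mm along the fence. The target is -110 mm, and -115 mm would put it inside the stop. The scene view gave -109.4 mm. I took the top-view figure as network error because it conflicts with the contact readings. The dish also read 5 to 7 mm different between views, again in the network figures only; the pictures show no visible shift.

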